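Empty the deburring tumbler into the parts tray

TASK

The three pieces in the tumbler drum (a pipe off-cut, a drilled flat bar and a big bolt) are clean: take the drum by its bar handle and tip it over until all three have dropped out into the tray in front of it, jogging the drum if one hangs up. Then swing the drum back fully upright against its stop and let go, leaving the pieces lying in the tray and everything else on the bench where it stands.

Things in the scene. Friction and masses are not known exactly. Their poses are not given: they have to be found in the camera images.
- tumbler: fixed stand of a small bench tumbler: grey steel legs carrying a drum on a level pivot. Origin on the bench, 218 mm straight below the pivot; z up, x along the pivot line, y the way the drum pours (to the tray). It stands on a 58 mm high plywood board (x +-135, y -225 to 245 mm). The legs, at x = +-97 mm, slope back to -y; behind them a switch box, its top 116 mm up
- drum (a joint): tipping angle of the drum (rad): 0 = mouth straight up, against a hard stop; grows as the mouth swings over to the stand's +y and down; hard stop at 2.44. The pivot is stiff (0.7 N m, some 6 to 9 N at the handle), so the drum stays where it is left. Steel starts to slide on its wall at slopes of 25 to 36 degrees: the last pieces leave only well past level (2.0 to 2.4)
- drum_mouth (a point): centre of the drum's mouth, 75 mm from the pivot, moves with the drum. The drum is an open steel pot, 144 mm outside, 136 mm inside, 126 mm deep, its floor 51 mm the other side of the pivot; a 78 mm wide motor hangs under it to 107 mm below the pivot. z points out of the mouth
- drum_handle (a point): middle of the handle on the drum's side away from the tray: round black rubber bar, 15 mm thick, 88 mm free, parallel to the pivot and 130 mm from it; it can turn between fingers. Drum upright: level with the pivot, axis 58 mm off the wall, the rim 75 mm higher, so a hand straight down beside the wall meets the rim: come in leaning 35 to 45 degrees away from the drum
- tray: fixed sheet-metal tray, 240 (x) x 250 (y) x 45 mm high, walls and floor 4 mm, on the board in front of and partly under the drum. Origin at the centre of its underside, z up
- long_pipe_mid (a point): middle of a long pipe off-cut, open dark rusty tube 49 mm across and 85 mm long; z along the pipe; starts standing in the drum
- hex_bolt_mid (a point): middle of a big steel hex bolt, 67 mm long, head 20 mm across; y along its length, head at +y; starts lying on the flat bar
- flat_bar_mid (a point): middle of a drilled piece of flat bar, 40 x 85 x 10 mm; y along its length, z through its thickness; starts lying on the drum's floor
- angle_offcut: piece of angle iron, 40 x 120 x 40 mm, on the bench at the tray end of the board; origin at the centre of its underside, y along its length
- electrode_can: can of welding rods, 71 mm across, 218 mm tall, standing behind the drum; origin at the centre of its foot
- bench_tin: food tin, 102 mm across, 118 mm tall, to the right; origin at the centre of its foot
- bench_jar: screw-top jar, 69 mm across, 84 mm tall, to the left; origin at the centre of its foot

How it is judged (in metres and radians):
On the way:
1. with the drum tipped past level, all three pieces are in the tray (value of joint drum above 1.6 rad and x of long_pipe_mid in the frame of tray between -0.116 and 0.116 m and y of long_pipe_mid in the frame of tray between -0.121 and 0.121 m and z of long_pipe_mid in the frame of tray between 0 and 0.085 m and x of hex_bolt_mid in the frame of tray between -0.116 and 0.116 m and y of hex_bolt_mid in the frame of tray between -0.121 and 0.121 m and z of hex_bolt_mid in the frame of tray between 0 and 0.085 m and x of flat_bar_mid in the frame of tray between -0.116 and 0.116 m and y of flat_bar_mid in the frame of tray between -0.121 and 0.121 m and z of flat_bar_mid in the frame of tray between 0 and 0.085 m), for 0.2 s.
At the end, for the whole second after the job is handed in: The drum is upright within 2 degrees of its stop, and the middles of all three pieces are within the tray's walls, less than 85 mm above its underside, at rest (value of joint drum below 0.035 rad and x of long_pipe_mid in the frame of tray between -0.116 and 0.116 m and y of long_pipe_mid in the frame of tray between -0.121 and 0.121 m and z of long_pipe_mid in the frame of tray between 0 and 0.085 m and x of hex_bolt_mid in the frame of tray between -0.116 and 0.116 m and y of hex_bolt_mid in the frame of tray between -0.121 and 0.121 m and z of hex_bolt_mid in the frame of tray between 0 and 0.085 m and x of flat_bar_mid in the frame of tray between -0.116 and 0.116 m and y of flat_bar_mid in the frame of tray between -0.121 and 0.121 m and z of flat_bar_mid in the frame of tray between 0 and 0.085 m and linear speed of each of long_pipe, hex_bolt, flat_bar below 0.03 m/s); the robot touches nothing.
It fails at once if a bystander on the bench is shifted by more than 30 mm (distance of any of angle_offcut, electrode_can, bench_tin, bench_jar from where it was at the start of the episode above 0.03 m).
It also fails if it takes over 54 s, if anything falls off the work surface, if the arm or the gripper's body presses on something with over 40 N, if the wrist force passes 120 N, or if a joint passes its speed limit or range.

ROBOT

A 7-joint arm with a two-finger parallel gripper is mounted at the origin on a cart in front of the work surface, level with it; the furniture and walls round the work are solid. World frame = base frame: x ahead of the robot, y to its left, z up, the work surface at z = 0. Lengths are in mm, angles in rad, forces in N, time in s.
With the tool pointing down it reaches from about 425 to 875 mm from the base axis. Payload 8.4 kg.
Tool frame: the origin (TCP) lies at the very end of the fingers, on their centre line; the grasp point (between the pads) lies 19 mm behind it; x points along the fingers, y is the direction in which the jaws open and shut, and the axes are right-handed (so a half turn about x gives the same grasp; the last joint's range is limited). The gripper opens to 85 mm and grips with 20 to 120 N. Pads are 22 mm wide; open, the fingers measure 114 mm over their backs; the gripper's body (76 mm by 85 mm) begins 54 mm behind the grasp point. The pads swing forward as they close: fully open they stand 13 mm farther back than shut.
Start: joints at [1.2, 0.333, 0.04, 1.465, -0.013, 1.343, -0.059], TCP at [174.481, -626.115, 231.308] pointing down, gripper open.
Joint ranges: [-2.58, 2.58], [-0.38, 2.09], [-1.3, 1.39], [0.25, 2.4], [-1.5, 4.64], [0.08, 2.09], [-2.65, 2.65]. Speed limits (rad/s): [2.22, 2.22, 2.79, 2.79, 3.14, 3.14, 3.14].

INTERFACE

Orientations are given as a unit quaternion [x, y, z, w].
In Python, from station import r gives the robot as it stands. The module is installed in compiled form; this text tells all that it offers.
- The arm moves only by the tool jog_arm, never from a script. Its argument "deltas" is a list of rows, each a list of 6 numbers: the shift along the tool's x, y, z in mm, then the turn, a rotation vector about the tool's x, y, z in rad. A call has 1 to 12 rows; each row is the pose to reach, as a shift and turn from the pose commanded when the call began, along the tool's axes at that moment; what a row does not reach only later rows make up. A row lasts 1/8 s, in which the tool goes at most 62.5 mm and 10.7 degrees, less where a joint would pass 70% of its speed; a pose out of reach is approached as far as the arm can. A call with a gripper value outside its range is refused whole. "grip" is the opening, from 0 (shut) to 1 (fully open), set as the call begins (left out, the last holds). The fingers move at their own pace and stop on an object; "squeeze" is the grip in N (left out, the last holds). Time passes only in rows, so rows that repeat a pose let the fingers close. It gives the time, the measured TCP pose, the force and the opening at its end, in the units of the state.
- r.get_state(): the state, without advancing time (a new reading comes with each control period).
- r.capture(name): name is "scene" or "side" or "wrist"; returns (picture, depth): 420x560x3 uint8, red, green, blue; 420x560 float32, mm along the optical axis (not along the pixel's ray), 0 where there is no reading.
- r.get_calibration(name): a dict with "camera_matrix" (3x3 intrinsics, pixels), "position" and "attitude" of the camera in the world. Camera axes: x right, y up, looking along -z (the intrinsics and any distortion apply to the point x, -y, -z); pixel columns grow to the right and rows downward; lengths in mm; the calibration is good to about 2 mm. A picture is of the moment at which its call begins: read the wrist's pose just before it. get_calibration takes no time and is no camera call; for the wrist camera it gives the pose at the moment of the call.
- r.finish_job(): hands the job in, once; it reports no verdict.
Trained networks look in the newest picture that a camera, given by its name, has taken for a name from the list of things; names that differ only in an ending like _2 or _b are one class to them, and where a whole thing is asked for, a point or a joint stands for the part that bears it (a point fixed in the world has none). Each returns a list of dicts, best first, with "confidence" (0 to 1); they miss things now and then, are a little off and sometimes report something else, mostly with a low value. They report only what shows in the picture. A call takes as long as a camera call.
- r.silhouettes(camera, thing): "region" (420x560 bool, what is visible of it) and "box" ([centre column, centre row, width, height] in pixels, round what is visible of it).
The state is a dict: "time": time; "q": joint angles; "dq": joint speeds; "effort": joint torques, N m; "tool_pos": TCP position; "orientation": TCP orientation; "ft_force": force on the tool from outside, world axes, zero at the start; "moment": the same for the moment, N m; "grip_width": opening from 0.0 (shut) to 1.0 (fully open).
Only numpy, scipy, OpenCV 4.12 (cv2) and the standard library are available. Lean on these libraries where they do the work, as an engineer would, in place of code of your own. Each camera call takes 0.05 s, during which the arm holds its last target.

## Working session

There is one attempt and no reset: what is moved stays moved. The work goes in short steps, Python scripts to look and compute and a tool call to move; the robot and the scene stay as the last step left them, time stands still between calls to the robot, and variables do not carry over. Pictures are saved under pics/ and viewed, and the job is handed in when it is done.

Besides the shell and the picture viewer there is one more tool, called after "Emit:" as name(argument=value, ...), one argument or row to a line, values as JSON. jog_arm: Moves the arm, as the interface text tells. Its arguments: {"type":"object","properties":{"deltas":{"type":"array"},"grip":{"type":"number"},"squeeze":{"type":"number"}},"required":["deltas"]}

```bash
mkdir -p pics
python3 - <<'E'
from station import r
import cv2,numpy as np
print(r.get_state())
for n in ["scene","side","wrist"]:
    p,d=r.capture(n)
    cv2.imwrite(f"pics/{n}0.png",p[:,:,::-1]); np.save(f"{n}0.npy",d)
    print(n,r.get_calibration(n))
E
```

```text
{'time': 0.0, 'q': array([ 1.19982176,  0.33392016,  0.03988065,  1.46628443, -0.01338354,
        1.34332281, -0.05851183]), 'dq': array([-0.00151491,  0.00104657,  0.00019278, -0.00134278, -0.00095614,
        0.00076123,  0.00191931]), 'effort': array([ 2.60093599e-03, -6.58561420e+01,  1.36655387e+00, -4.05555582e+01,
        1.67202170e-02,  1.27654447e-02, -3.21777770e-05]), 'tool_pos': array([ 174.32217811, -625.69970283,  230.40896113]), 'orientation': array([-0.70046385, -0.09635665,  0.70071539, -0.09520364]), 'ft_force': array([-0.49048318,  0.30683582,  0.53783189]), 'moment': array([-0.0368291 ,  0.02730258, -0.03665894]), 'grip_width': 0.9986693381064692}
scene {'camera_matrix': array([[411.34548772,   0.        , 277.90266099],
       [  0.        , 411.34548772, 213.64620669],
       [  0.        ,   0.        ,   1.        ]]), 'position': array([ -87.09345264,  106.50015652, 1389.36497052]), 'attitude': array([-0.15689097,  0.19026997,  0.75289739, -0.61018693])}
side {'camera_matrix': array([[500.25440522,   0.        , 283.85034132],
       [  0.        , 500.25440522, 215.52381479],
       [  0.        ,   0.        ,   1.        ]]), 'position': array([-553.44689011,  152.32021856, 1388.17371319]), 'attitude': array([-0.24543419,  0.27418698,  0.70388101, -0.60756487])}
wrist {'camera_matrix': array([[319.42283422,   0.        , 280.79845607],
       [  0.        , 319.42283422, 207.20900498],
       [  0.        ,   0.        ,   1.        ]]), 'position': array([ 236.7688099 , -608.35269474,  373.32538597]), 'attitude': array([-0.1034413 ,  0.07918845, -0.59952171,  0.78968526])}
```

View pics/scene0.png

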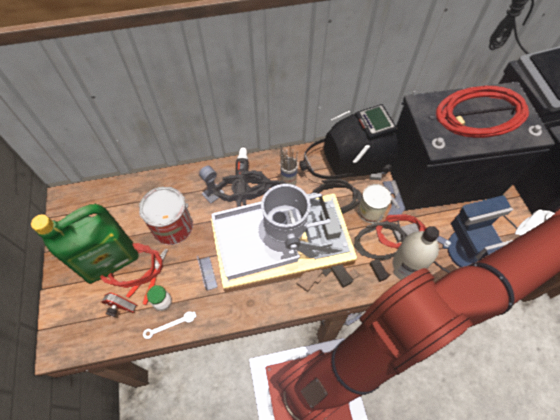

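View pics/side0.png

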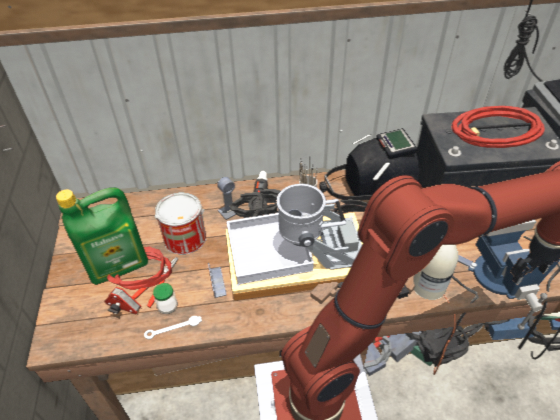

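View pics/wrist0.png

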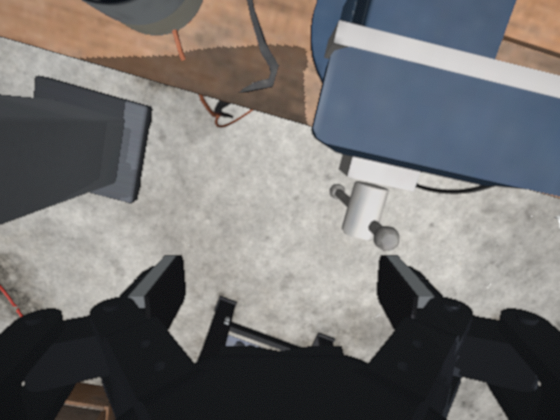

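```bash
cat > h.py <<'E'
from station import r
import cv2,numpy as np
from scipy.spatial.transform import Rotation as R
def cloud(n,d):
    c=r.get_calibration(n);K=c["camera_matrix"]
    v,u=np.mgrid[0:420,0:560]
    P=np.stack([(u-K[0,2])/K[0,0]*d,-(v-K[1,2])/K[1,1]*d,-d],-1)
    W=P@R.from_quat(c["attitude"]).as_matrix().T+c["position"]
    W[d<=0]=np.nan
    return W
def proj(n,X):
    c=r.get_calibration(n);K=c["camera_matrix"]
    p=(np.asarray(X,float)-c["position"])@R.from_quat(c["attitude"]).as_matrix()
    return np.stack([K[0,0]*p[...,0]/-p[...,2]+K[0,2],-K[1,1]*p[...,1]/-p[...,2]+K[1,2]],-1)
E
python3 - <<'E'
from h import *
for n in ["scene","side"]:
    d=np.load(n+"0.npy");W=cloud(n,d);np.save(n+"W0.npy",W)
    for t in ["tumbler","drum","drum_handle","tray","long_pipe_mid","hex_bolt_mid","flat_bar_mid","angle_offcut","electrode_can","bench_tin","bench_jar"]:
        for s in r.silhouettes(n,t)[:2]:
            m=s["region"];P=W[m];P=P[~np.isnan(P[:,0])]
            print(n,t,round(s["confidence"],2),np.round(s["box"]),np.round(np.median(P,0)),np.round(np.percentile(P,[2,98],axis=0)).tolist(),m.sum())
    print(r.get_state()["time"])
E
```

```text
scene tumbler 0.8 [285. 239. 135. 105.] [470. -94.  97.] [[387.0, -256.0, 23.0], [623.0, 191.0, 296.0]] 6245
scene drum 0.6 [295. 212.  70.  58.] [553. -45. 239.] [[451.0, -168.0, 169.0], [593.0, 30.0, 298.0]] 1935
scene drum 0.54 [158. 298.  27.  29.] [389. 413.  83.] [[367.0, 386.0, 10.0], [426.0, 446.0, 90.0]] 482
scene tray 0.74 [256. 241.  93.  75.] [517.  96.  66.] [[410.0, -47.0, 59.0], [652.0, 189.0, 110.0]] 3878
scene long_pipe_mid 0.67 [279. 217.  17.  10.] [524. -22. 231.] [[482.0, -49.0, 176.0], [552.0, 7.0, 260.0]] 182
scene hex_bolt_mid 0.28 [296. 214.  70.  58.] [547. -49. 233.] [[450.0, -171.0, 164.0], [594.0, 30.0, 298.0]] 2254
scene angle_offcut 0.89 [206. 273.  20.  32.] [465. 253.   7.] [[410.0, 229.0, 0.0], [523.0, 274.0, 45.0]] 410
scene angle_offcut 0.51 [278. 215.  17.  12.] [524. -22. 232.] [[486.0, -38.0, 179.0], [529.0, 6.0, 257.0]] 160
scene electrode_can 0.79 [288. 168.  18.  33.] [ 780. -106.   97.] [[756.0, -147.0, 1.0], [913.0, -80.0, 182.0]] 529
scene bench_tin 0.57 [376. 204.  30.  39.] [ 571. -380.  116.] [[539.0, -435.0, 7.0], [631.0, -343.0, 125.0
[... 188 characters left out ...]
, 170.0], [593.0, 31.0, 296.0]] 2485
side drum_handle 0.85 [310. 215.  72.  59.] [519. -46. 243.] [[449.0, -169.0, 175.0], [593.0, 31.0, 296.0]] 2337
side tray 0.94 [270. 249.  83.  74.] [518.  86.  65.] [[406.0, -56.0, 58.0], [650.0, 189.0, 109.0]] 4058
side long_pipe_mid 0.48 [297. 212.  10.   4.] [522. -23. 243.] [[512.0, -36.0, 231.0], [528.0, -6.0, 252.0]] 43
side hex_bolt_mid 0.26 [295. 212.  10.   6.] [522. -22. 243.] [[509.0, -37.0, 228.0], [528.0, -3.0, 255.0]] 63
side angle_offcut 0.89 [217. 282.  18.  32.] [459. 252.   6.] [[404.0, 231.0, -1.0], [523.0, 271.0, 41.0]] 341
side bench_jar 0.84 [164. 297.  26.  29.] [380. 415.  71.] [[363.0, 387.0, 8.0], [423.0, 447.0, 90.0]] 583
1.25
```

Run:
```python
import cv2
a=cv2.imread("pics/scene0.png")[150:300,190:400]
cv2.imwrite("pics/z1.png",cv2.resize(a,None,fx=3.8,fy=3.8,interpolation=cv2.INTER_CUBIC))
a=cv2.imread("pics/side0.png")[160:300,210:400]
cv2.imwrite("pics/z2.png",cv2.resize(a,None,fx=4,fy=4,interpolation=cv2.INTER_CUBIC))
```

```text
(no output)
```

View pics/z1.png

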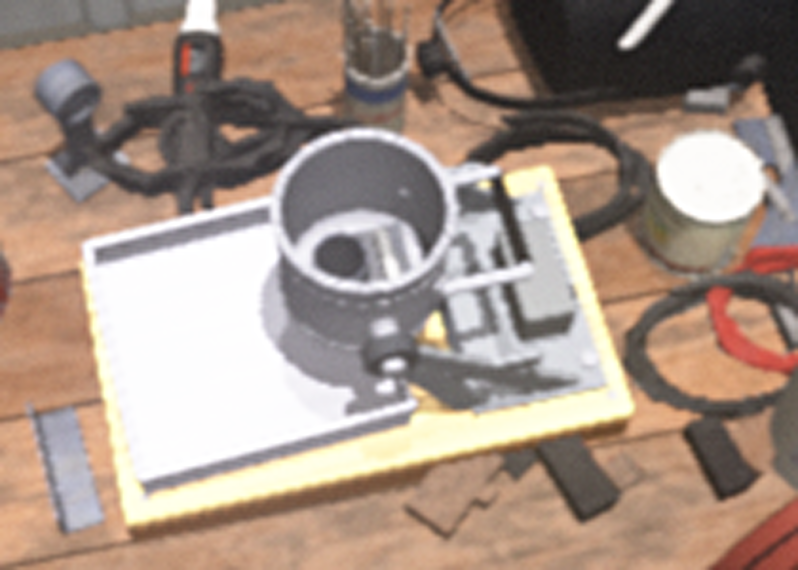

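View pics/z2.png

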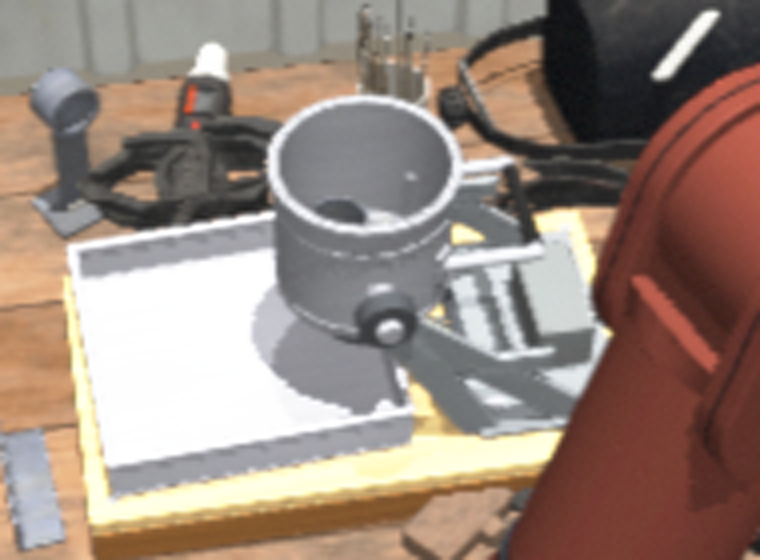

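Run:
```python
from h import *
from scipy.optimize import least_squares
for n in ["scene","side"]:
    W=np.load(n+"W0.npy").reshape(-1,3)
    m=(W[:,2]>285)&(W[:,2]<302)&(abs(W[:,0]-521)<90)&(abs(W[:,1]+41)<90)
    P=W[m]
    f=least_squares(lambda p:np.hypot(P[:,0]-p[0],P[:,1]-p[1])-p[2],[521,-41,70],loss='soft_l1')
    print(n,"rim",f.x,P[:,2].mean(),len(P))
    # tray rim z~103
    m=(W[:,2]>97)&(W[:,2]<108)&(W[:,0]>380)&(W[:,0]<670)&(W[:,1]>-80)&(W[:,1]<210)
    P=W[m]; print("trayrim",len(P),cv2.minAreaRect(P[:,:2].astype(np.float32)))
    m=(W[:,2]>59)&(W[:,2]<66)&(W[:,0]>380)&(W[:,0]<670)&(W[:,1]>-60)&(W[:,1]<200)
    P=W[m]; print("trayfloor",len(P),cv2.minAreaRect(P[:,:2].astype(np.float32)))
    m=(W[:,2]>52)&(W[:,2]<61)&(W[:,0]>330)&(W[:,0]<720)&(W[:,1]>-300)&(W[:,1]<250)
    P=W[m]; print("board",len(P),cv2.minAreaRect(P[:,:2].astype(np.float32)))
    m=(W[:,2]>195)&(W[:,2]<245)&(abs(W[:,0]-521)<90)&(W[:,1]>-200)&(W[:,1]<-155)
    P=W[m]; print("handle",len(P)); print(np.round(P[np.argsort(P[:,0])])[::6].tolist())
```

```text
scene rim [522.48707792 -39.13145153  70.97488705] 294.15398370218844 430
trayrim 254 ((535.9600219726562, 67.36618041992188), (247.59896850585938, 251.97836303710938), 4.100429058074951)
trayfloor 2454 ((520.8526611328125, 71.61952209472656), (269.27069091796875, 259.8670349121094), 0.9227495789527893)
board 1334 ((552.4671630859375, -45.841522216796875), (333.5553894042969, 506.3420104980469), 0.272907018661499)
handle 150
[[470.0, -166.0, 228.0], [472.0, -173.0, 222.0], [474.0, -167.0, 227.0], [479.0, -158.0, 228.0], [482.0, -156.0, 223.0], [486.0, -163.0, 227.0], [491.0, -165.0, 224.0], [496.0, -176.0, 225.0], [500.0, -163.0, 229.0], [506.0, -172.0, 228.0], [509.0, -163.0, 226.0], [517.0, -165.0, 225.0], [520.0, -172.0, 229.0], [525.0, -174.0, 228.0], [530.0, -162.0, 222.0], [534.0, -172.0, 232.0], [540.0, -174.0, 227.0], [544.0, -162.0, 225.0], [549.0, -163.0, 228.0], [555.0, -162.0, 220.0], [558.0, -166.0, 225.0], [566.0, -171.0, 224.0], [570.0, -165.0, 226.0], [573.0, -156.0, 225.0], [576.0, -170.0, 228.0]]
side rim [519.44928347 -38.25637968  71.10820621] 292.87366686472154 4
[... 187 characters left out ...]
8906, 259.56292724609375), 0.7271891236305237)
board 1663 ((550.6158447265625, -46.85040283203125), (339.4891357421875, 507.9407958984375), 0.44935187697410583)
handle 131
[[465.0, -163.0, 225.0], [470.0, -157.0, 226.0], [473.0, -161.0, 222.0], [477.0, -172.0, 224.0], [483.0, -170.0, 228.0], [486.0, -177.0, 219.0], [492.0, -169.0, 227.0], [495.0, -176.0, 224.0], [503.0, -171.0, 230.0], [507.0, -168.0, 231.0], [514.0, -174.0, 222.0], [519.0, -162.0, 219.0], [525.0, -169.0, 226.0], [529.0, -174.0, 221.0], [535.0, -172.0, 225.0], [542.0, -173.0, 227.0], [547.0, -164.0, 227.0], [552.0, -168.0, 231.0], [558.0, -163.0, 226.0], [566.0, -169.0, 222.0], [570.0, -166.0, 227.0], [574.0, -161.0, 220.0]]
```

Run:
```python
from h import *
from scipy.optimize import minimize
Ws=[np.load(n+"W0.npy").reshape(-1,3) for n in ["scene","side"]]
for W in Ws:
    m=(W[:,2]>97)&(W[:,2]<108)&(W[:,0]>380)&(W[:,0]<670)&(W[:,1]>-80)&(W[:,1]<210)
    P=W[m]
    # rectangle fit: pts near one of 3 walls
    def cost(p,full=False):
        c,s=np.cos(p[2]),np.sin(p[2]); x=c*(P[:,0]-p[0])+s*(P[:,1]-p[1]); y=-s*(P[:,0]-p[0])+c*(P[:,1]-p[1])
        d=np.min([abs(x-118),abs(x+118),abs(y-123),abs(y+123)],0)
        return np.minimum(d,12).sum()
    best=min((minimize(cost,[x0,y0,a],method='Nelder-Mead') for x0 in(515,525,535) for y0 in (60,70,80) for a in np.radians([-6,-3,0,3,6])),key=lambda r:r.fun)
    print(best.x[:2],np.degrees(best.x[2]),best.fun/len(P))
    m=(W[:,2]>195)&(W[:,2]<245)&(abs(W[:,0]-521)<38)&(W[:,1]>-200)&(W[:,1]<-155)
    P2=W[m]; print("handle yaw",np.degrees(np.polyfit(P2[:,0]-521,P2[:,1],1)[0]),P2.mean(0))
    # switch box & things behind
    m=(W[:,2]>105)&(W[:,2]<125)&(abs(W[:,0]-521)<130)&(W[:,1]>-300)&(W[:,1]<-120);P3=W[m]
    print("box",np.percentile(P3,[3,97],axis=0),cv2.minAreaRect(P3[:,:2].astype(np.float32)))
```

```text
[532.93829019  65.73016854] 3.658497299220227 1.8015082270233147
handle yaw 1.819852138282431 [ 520.44650084 -168.1429095   226.44141008]
box [[ 426.25051171 -227.42903782  107.16040235]
 [ 621.20163039 -154.09710113  123.27051785]] ((523.8946533203125, -187.2276611328125), (90.0692367553711, 206.86793518066406), 84.93541717529297)
[530.60561208  67.63640108] 3.8347327227266126 2.102424676293291
handle yaw 2.0044685195342367 [ 519.24130386 -167.69818084  224.64459927]
box [[ 422.55937393 -226.1059182   106.08198106]
 [ 620.03516233 -144.25178536  122.71127698]] ((522.2725830078125, -182.00607299804688), (98.48066711425781, 207.95223999023438), 87.4808578491211)
```

```bash
cat >> h.py <<'E'
import json
BAR=np.array([520.5,-170.5,218.]); PIV=np.array([521.,-40.,218.]); YAW=np.radians(1.0)
def target(a,lean,back=0.,dx=0):
    """a tip angle rad; lean deg = fingers point (sin lean)*+y' - cos lean*z. returns TCP pos, Rot"""
    yv=np.array([-np.sin(YAW),np.cos(YAW),0]);xv=np.array([np.cos(YAW),np.sin(YAW),0]);zv=np.array([0,0,1.])
    b=PIV+130*(-np.cos(a)*yv+np.sin(a)*zv)
    l=np.radians(lean); ap=np.sin(l)*yv-np.cos(l)*zv
    return b+ap*(19-back)+dx*xv,ap,xv,yv,zv
def pose(a,lean,back=0,sgn=1):
    p,ap,xv,yv,zv=target(a,lean,back)
    z=sgn*xv; y=np.cross(z,ap)
    return p,R.from_matrix(np.stack([ap,y,z],1))
def rel(p0,R0,p,Rt):
    return np.r_[R0.inv().apply(p-p0),(R0.inv()*Rt).as_rotvec()]
E
python3 - <<'E'
from h import *
s=r.get_state();R0=R.from_quat(s["orientation"]);print(np.round(R0.as_matrix(),3))
for sg in (1,-1):
    p,Rt=pose(0,40,90,sg);print(p,np.round(rel(s["tool_pos"],R0,p,Rt),3))
W=np.load("sceneW0.npy").reshape(-1,3)
for y in range(-650,-150,50):
    for x in range(150,750,100):
        m=(abs(W[:,0]-x-50)<50)&(abs(W[:,1]-y-25)<25); print(int(np.nanmax(W[m,2])) if m.any() else -1,end=" ")
    print(y)
E
```

```text
[[-0.     0.268 -0.963]
 [ 0.    -0.963 -0.268]
 [-1.    -0.     0.   ]]
[ 524.06530437 -215.61116978  272.38915546] [-4.10750e+01 -3.01644e+02 -4.46973e+02 -2.72500e+00  9.92000e-01
  1.27000e-01]
[ 524.06530437 -215.61116978  272.38915546] [-4.10750e+01 -3.01644e+02 -4.46973e+02  2.44000e-01  8.90000e-02
 -6.94000e-01]
-1 222 223 348 402 405 -650
-1 18 28 351 400 401 -600
669 16 62 66 369 353 -550
674 301 301 68 37 178 -500
672 301 299 123 125 185 -450
-1 211 208 125 127 207 -400
-1 37 59 59 123 171 -350
8 29 69 67 66 120 -300
7 41 96 125 124 81 -250
8 38 161 233 232 60 -200
```

```bash
sed -i 's/PIV=np.array(\[521.,-40/PIV=np.array([519.,-40/' h.py
python3 - <<'E'
from h import *
s=r.get_state();R0=R.from_quat(s["orientation"])
for b in (200,90,0):
    p,Rt=pose(0,40,b,-1);print(p,np.round(rel(np.array([174.48,-626.1,231.3]),R0,p,Rt),3))
E
```

```text
[ 523.29930534 -286.30703788  356.6540442 ] [-1.25361e+02 -2.33705e+02 -4.27217e+02  2.44000e-01  8.90000e-02
 -6.94000e-01]
[ 522.06530437 -215.61116978  272.38915546] [-4.10960e+01 -3.02137e+02 -4.45005e+02  2.44000e-01  8.90000e-02
 -6.94000e-01]
[ 521.05566722 -157.76909588  203.44515558] [ 2.78480e+01 -3.58128e+02 -4.59558e+02  2.44000e-01  8.90000e-02
 -6.94000e-01]
```

Emit:
jog_arm(
  deltas=[
    [-60,0,0,0,0,0],
    [-120,0,0,0,0,0],
    [-170,-10,-20,0,0,0],
    [-175,-40,-70,0.03,0.01,-0.08],
    [-175,-68,-120,0.06,0.02,-0.17],
    [-175,-95,-170,0.09,0.03,-0.26],
    [-175,-122,-220,0.12,0.045,-0.35],
    [-175,-150,-270,0.15,0.055,-0.44],
    [-175,-175,-318,0.18,0.07,-0.52],
    [-165,-200,-364,0.21,0.08,-0.61],
    [-150,-220,-405,0.23,0.085,-0.66],
    [-125,-234,-427,0.244,0.089,-0.694],
  ],
  grip=1,
)

```text
time: 2.75
tool_pos: [524.8, -284.2, 355.9]
orientation: [-0.662, -0.249, 0.666, 0.236]
ft_force: [0.7, -0.8, 0.3]
grip_width: 1.002
```

Run:
```python
from h import *
s=r.get_state();print(s["time"],np.round(s["q"],2),s["tool_pos"],np.round(R.from_quat(s["orientation"]).as_matrix(),3).tolist())
p,Rt=pose(0,40,200,-1);print(np.round(rel(s["tool_pos"],R.from_quat(s["orientation"]),p,Rt),3))
for n in ["wrist","scene"]:
    p,d=r.capture(n);cv2.imwrite(f"pics/{n}1.png",p[:,:,::-1]); np.save(n+"1.npy",d)
    W=cloud(n,d);np.save(n+"W1.npy",W)
```

```text
2.75 [ 0.79  0.52 -0.13  1.13 -0.49  1.94 -0.96] [ 524.81725159 -284.22822398  355.89161118] [[-0.011, 0.015, -1.0], [0.644, -0.765, -0.019], [-0.765, -0.644, -0.001]]
[-1.904e+00  1.077e+00  1.556e+00  2.000e-03  0.000e+00  1.000e-03]
```

View pics/wrist1.png

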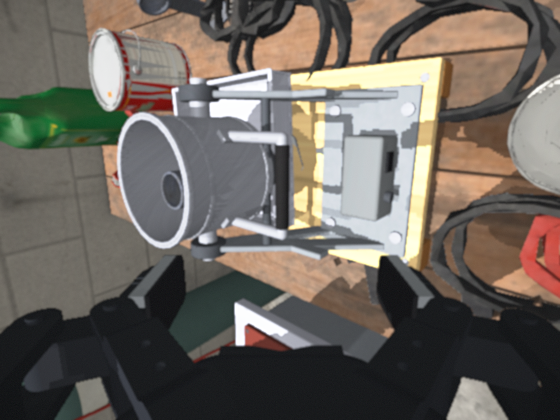

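View pics/scene1.png

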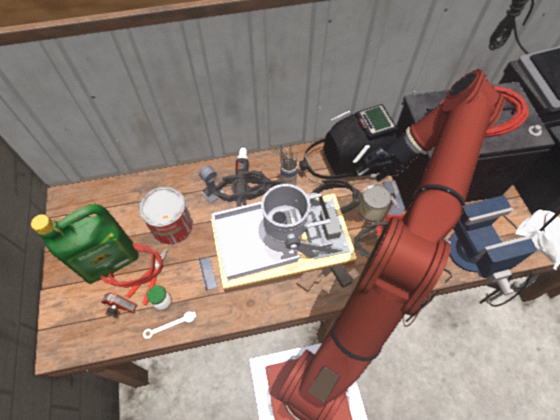

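Run:
```python
from h import *
W=np.load("wristW1.npy");d=np.load("wrist1.npy");p=cv2.imread("pics/wrist1.png")
S=W[140:232,272:295]
m=(p[140:232,272:295].max(-1)<60)&(S[...,2]>190)
P=S[m];print(len(P),P.mean(0),np.percentile(P,[2,98],axis=0))
c=np.polyfit(P[:,0]-520,P[:,1],1);print("yaw",np.degrees(c[0]),c[1])
print("cam",r.get_calibration("wrist")["position"])
# proj of model bar ends
for x in (-44,0,44):
    print(proj("wrist",np.array([PIV[0]+130*np.sin(YAW)+x*np.cos(YAW),-170+x*np.sin(YAW),218])))
P=W[100:250,110:280].reshape(-1,3)
from scipy.optimize import least_squares
P=P[(P[:,2]>287)&(P[:,2]<300)]
f=least_squares(lambda q:np.hypot(P[:,0]-q[0],P[:,1]-q[1])-q[2],[521,-41,70],loss='soft_l1');print("rim",f.x,len(P))
# legs/boards: switch box top
Q=W[130:225,340:395].reshape(-1,3);Q=Q[(Q[:,2]>110)&(Q[:,2]<122)];print("box",cv2.minAreaRect(Q[:,:2].astype(np.float32)))
```

```text
1004 [ 525.97108535 -170.23782374  219.16747131] [[ 483.1435395  -173.97599283  212.61495026]
 [ 562.97987071 -163.21720083  222.67720094]]
yaw 1.7890515833025356 -170.4242699253829
cam [ 590.91793304 -374.08647316  461.64677536]
[281.59656246 228.53310253]
[281.64075844 187.53717954]
[281.68821902 143.51302747]
rim [520.26642985 -39.05510615  71.02657909] 2034
box ((522.5997924804688, -200.99929809570312), (99.47212219238281, 49.711055755615234), 1.1229681968688965)
```

```bash
sed -i 's/PIV=np.array(\[519.,-40/PIV=np.array([520.,-39.5/; s/YAW=np.radians(1.0)/YAW=np.radians(1.5)/' h.py
python3 - <<'E'
from h import *
s=r.get_state();R0=R.from_quat(s["orientation"]);print(s["time"],s["tool_pos"],s["q"])
for b in (100,40,0):
    p,Rt=pose(0,40,b,-1);print(p,np.round(rel(s["tool_pos"],R0,p,Rt),3))
E
```

```text
Traceback (most recent call last):
  File "h.py", line 16
    BAR=np.array([520.5,-170.5,218.]); PIV=np.array([520.,-39.5.,218.]); YAW=np.radians(1.5)
                                                                ^
SyntaxError: invalid syntax
```

```bash
sed -i 's/39.5\.,/39.5,/' h.py
python3 - <<'E'
from h import *
s=r.get_state();R0=R.from_quat(s["orientation"]);print(s["time"],s["tool_pos"],s["q"])
for b in (100,40,0):
    p,Rt=pose(0,40,b,-1);print(p,np.round(rel(s["tool_pos"],R0,p,Rt),3))
E
```

```text
2.85 [ 523.93273579 -283.38522979  352.97354299] [ 0.7945071   0.52023578 -0.13079496  1.13121473 -0.49257922  1.93595017
 -0.95988497]
[ 524.76592694 -221.50340698  280.04959989] [ 9.5616e+01 -3.5000e-02 -2.3640e+00 -7.0000e-03 -1.0000e-03  5.0000e-03]
[ 523.75635386 -182.94936644  234.08693331] [ 1.55615e+02  2.65000e-01 -2.31000e+00 -7.00000e-03 -1.00000e-03
  5.00000e-03]
[ 523.08330514 -157.24667274  203.44515558] [ 1.95614e+02  4.65000e-01 -2.27400e+00 -7.00000e-03 -1.00000e-03
  5.00000e-03]
```

Emit:
jog_arm(
  deltas=[
    [40,0,-1,0,0,0],
    [80,0,-1,0,0,0],
    [120,0,-2,-0.004,0,0.003],
    [150,0,-2,-0.007,0,0.005],
    [150,0,-2,-0.007,0,0.005],
  ],
)

```text
time: 3.48
tool_pos: [522.6, -189.2, 241.4]
orientation: [-0.663, -0.249, 0.667, 0.232]
ft_force: [0.6, -0.1, -0.5]
grip_width: 1.004
```

Run:
```python
from h import *
s=r.get_state();R0=R.from_quat(s["orientation"]);print(s["time"],s["tool_pos"],s["q"],s["ft_force"])
p,Rt=pose(0,40,0,-1);print(p,np.round(rel(s["tool_pos"],R0,p,Rt),3))
p,d=r.capture("wrist");cv2.imwrite(f"pics/wrist2.png",p[:,:,::-1]); W=cloud("wrist",d);np.save("wristW2.npy",W)
```

```text
3.475 [ 522.57593217 -189.15419074  241.39549917] [ 0.73490213  0.4340061  -0.17098626  1.48143084 -0.49230779  1.64313579
 -0.91223383] [ 0.64041827 -0.08216389 -0.5407888 ]
[ 523.08330514 -157.24667274  203.44515558] [ 4.957e+01 -2.630e-01 -1.138e+00  1.000e-03 -4.000e-03 -5.000e-03]
```

View pics/wrist2.png

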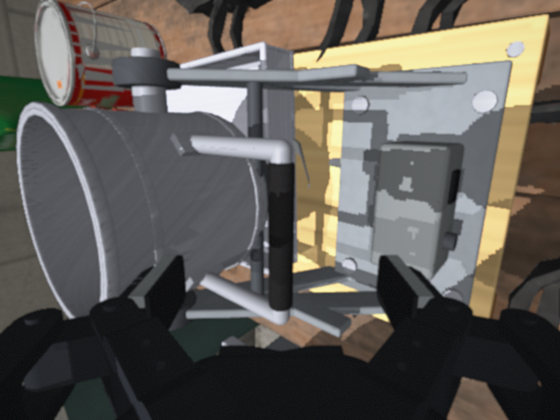

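The bar (columns 273–293, rows 155–310) lies midway between the open fingers. I go on to it and shut the fingers.

Emit:
jog_arm(
  deltas=[
    [25,0,-1,0,0,0],
    [47,0,-1,0,0,0],
    [47,0,-1,0,0,0],
  ],
)

```text
time: 3.9
tool_pos: [523.8, -160.4, 205.9]
orientation: [-0.664, -0.248, 0.666, 0.232]
ft_force: [0.3, -0.2, 0.8]
grip_width: 1.0
```

Emit:
jog_arm(
  deltas=[
    [0,0,0,0,0,0],
    [0,0,0,0,0,0],
    [0,0,0,0,0,0],
    [0,0,0,0,0,0],
    [0,0,0,0,0,0],
    [0,0,0,0,0,0],
  ],
  grip=0,
  squeeze=50,
)

```text
time: 4.65
tool_pos: [523.9, -159.4, 206.1]
orientation: [-0.664, -0.249, 0.666, 0.232]
ft_force: [-2.1, 0.8, 4.9]
grip_width: 0.157
```

Run:
```python
from h import *
s=r.get_state();R0=R.from_quat(s["orientation"]);print(s)
p,Rt=pose(0,40,0,-1);print(p,np.round(rel(s["tool_pos"],R0,p,Rt),3))
p,d=r.capture("wrist");cv2.imwrite(f"pics/wrist3.png",p[:,:,::-1])
```

```text
{'time': 4.65, 'q': array([ 0.71262294,  0.4287272 , -0.18605792,  1.56570492, -0.50182156,
        1.55368749, -0.90493932]), 'dq': array([-6.44983184e-04,  3.72846949e-04, -8.27938611e-04,  1.46935584e-05,
       -2.36356036e-04, -9.32755939e-04,  6.15810109e-04]), 'effort': array([ -0.19574872, -64.88609791,  -3.03568058, -34.83663082,
        -2.36319579,   1.22522861,   0.06823869]), 'tool_pos': array([ 523.90555911, -159.42656593,  206.07771552]), 'orientation': array([-0.66392905, -0.2485821 ,  0.6659992 ,  0.2320565 ]), 'ft_force': array([-2.0684862 ,  0.83312549,  4.91531834]), 'moment': array([0.15531207, 0.28704806, 0.14380773]), 'grip_width': 0.15693068768420135}
[ 523.08330514 -157.24667274  203.44515558] [ 3.427e+00 -1.000e-02  7.860e-01  1.000e-03 -6.000e-03 -5.000e-03]
```

View pics/wrist3.png

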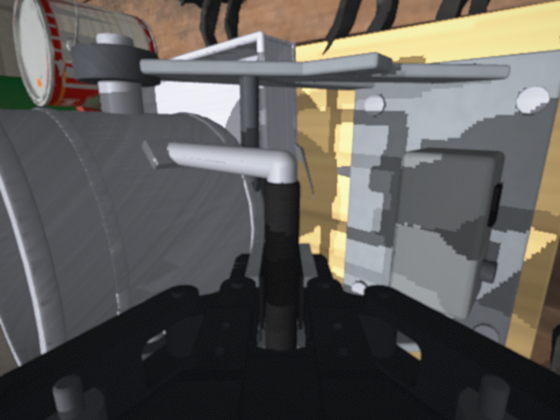

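```bash
cat >> h.py <<'E'
def lean(a): return 40-25*a
def arc(a0,a1,n,B=3.4,a0lean=None):
    p0,R0=pose(a0,lean(a0),B,-1)
    for a in np.linspace(a0,a1,n+1)[1:]:
        p,Rt=pose(a,lean(a),B,-1); print([float(v) for v in np.r_[np.round(rel(p0,R0,p,Rt)[:3],1),np.round(rel(p0,R0,p,Rt)[3:],3)]],end=", ")
    print()
E
python3 -c "
from h import *
arc(0,.8,10)"
```

```text
[-7.7, -6.5, -0.0, 0.0, 0.0, 0.035], [-14.8, -13.5, 0.0, 0.0, -0.0, 0.07], [-21.4, -21.1, 0.0, 0.0, -0.0, 0.105], [-27.2, -29.2, 0.0, -0.0, 0.0, 0.14], [-32.4, -37.7, -0.0, 0.0, 0.0, 0.175], [-36.9, -46.6, -0.0, 0.0, 0.0, 0.209], [-40.6, -55.8, 0.0, 0.0, -0.0, 0.244], [-43.5, -65.3, -0.0, 0.0, 0.0, 0.279], [-45.7, -75.0, 0.0, 0.0, -0.0, 0.314], [-47.0, -84.8, -0.0, 0.0, -0.0, 0.349],
```

Emit:
jog_arm(
  deltas=[
    [-7.7,-6.5,0,0,0,0.035],
    [-14.8,-13.5,0,0,0,0.07],
    [-21.4,-21.1,0,0,0,0.105],
    [-27.2,-29.2,0,0,0,0.14],
    [-32.4,-37.7,0,0,0,0.175],
    [-36.9,-46.6,0,0,0,0.209],
    [-40.6,-55.8,0,0,0,0.244],
    [-43.5,-65.3,0,0,0,0.279],
    [-45.7,-75,0,0,0,0.314],
    [-47,-84.8,0,0,0,0.349],
  ],
)

```text
time: 5.95
tool_pos: [523.4, -128.4, 296.5]
orientation: [0.699, 0.125, -0.695, -0.112]
ft_force: [7.2, -11.8, -5.3]
grip_width: 0.152
```

Run:
```python
from h import *
s=r.get_state();R0=R.from_quat(s["orientation"]);print(s["time"],np.round(s["q"],2),s["ft_force"],s["moment"],s["grip_width"])
p,Rt=pose(0.8,lean(.8),3.4,-1);print(p,s["tool_pos"],np.round(rel(s["tool_pos"],R0,p,Rt),3))
p,d=r.capture("wrist");cv2.imwrite(f"pics/wrist4.png",p[:,:,::-1])
arc(.8,1.6,10)
```

```text
5.95 [ 0.55  0.18 -0.21  1.57 -0.28  1.51 -1.18] [  7.16491153 -11.75550207  -5.29295684] [-3.62510312 -1.48432574 -0.47328575] 0.1516403658663544
[ 522.23122774 -124.70714961  296.59708693] [ 523.35187883 -128.38864755  296.50671385] [ 1.128 -3.526  1.055 -0.005 -0.01  -0.013]
[-3.9, -9.1, -0.0, -0.0, 0.0, 0.035], [-7.0, -18.5, 0.0, -0.0, -0.0, 0.07], [-9.3, -28.1, 0.0, -0.0, 0.0, 0.105], [-10.9, -37.8, 0.0, 0.0, -0.0, 0.14], [-11.6, -47.7, 0.0, -0.0, 0.0, 0.175], [-11.5, -57.5, -0.0, 0.0, 0.0, 0.209], [-10.6, -67.4, 0.0, -0.0, 0.0, 0.244], [-8.9, -77.1, 0.0, -0.0, 0.0, 0.279], [-6.4, -86.6, 0.0, -0.0, 0.0, 0.314], [-3.1, -95.9, 0.0, -0.0, 0.0, 0.349],
```

View pics/wrist4.png

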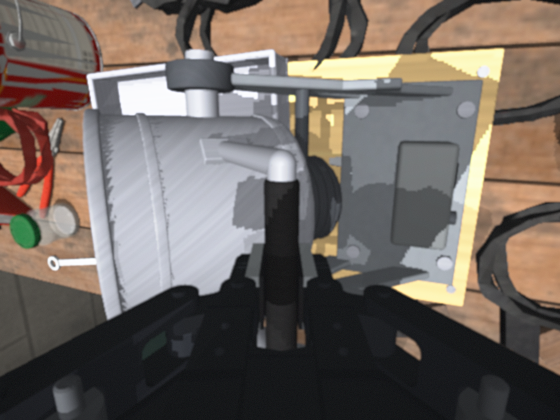

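Emit:
jog_arm(
  deltas=[
    [-3.9,-9.1,0,0,0,0.035],
    [-7,-18.5,0,0,0,0.07],
    [-9.3,-28.1,0,0,0,0.105],
    [-10.9,-37.8,0,0,0,0.14],
    [-11.6,-47.7,0,0,0,0.175],
    [-11.5,-57.5,0,0,0,0.209],
    [-10.6,-67.4,0,0,0,0.244],
    [-8.9,-77.1,0,0,0,0.279],
    [-6.4,-86.6,0,0,0,0.314],
    [-3.1,-95.9,0,0,0,0.349],
  ],
)

```text
time: 7.25
tool_pos: [521.8, -40.0, 335.6]
orientation: [0.712, 0.001, -0.702, 0.011]
ft_force: [1.7, -16.1, 16.4]
grip_width: 0.153
```

Run:
```python
from h import *
s=r.get_state();R0=R.from_quat(s["orientation"]);print(s["time"],np.round(s["q"],2),s["ft_force"],s["moment"],s["grip_width"])
p,Rt=pose(1.6,lean(1.6),3.4,-1);print(p,s["tool_pos"],np.round(rel(s["tool_pos"],R0,p,Rt),3))
for n in ["scene","side"]:
    p,d=r.capture(n);cv2.imwrite(f"pics/{n}5.png",cv2.resize(p[130:320,180:420,::-1],None,fx=3,fy=3))
arc(1.6,2.4,10)
```

```text
7.25 [ 0.33  0.05 -0.36  1.6   0.03  1.49 -1.59] [  1.6826969  -16.11062257  16.39649881] [-4.08049195 -0.29684302 -0.03688271] 0.15279939428876912
[519.90063393 -35.70536287 332.3445684 ] [521.80506511 -39.95716013 335.58947892] [ 3.162 -4.327  1.875 -0.01  -0.013 -0.014]
[0.7, -9.8, -0.0, 0.0, 0.0, 0.035], [2.2, -19.6, -0.0, 0.0, -0.0, 0.07], [4.5, -29.1, 0.0, 0.0, -0.0, 0.105], [7.6, -38.5, -0.0, 0.0, 0.0, 0.14], [11.5, -47.6, -0.0, 0.0, 0.0, 0.175], [16.1, -56.3, -0.0, 0.0, 0.0, 0.209], [21.4, -64.7, 0.0, -0.0, 0.0, 0.244], [27.4, -72.6, -0.0, -0.0, -0.0, 0.279], [34.0, -79.9, 0.0, 0.0, 0.0, 0.314], [41.2, -86.7, 0.0, 0.0, 0.0, 0.349],
```

View pics/scene5.png

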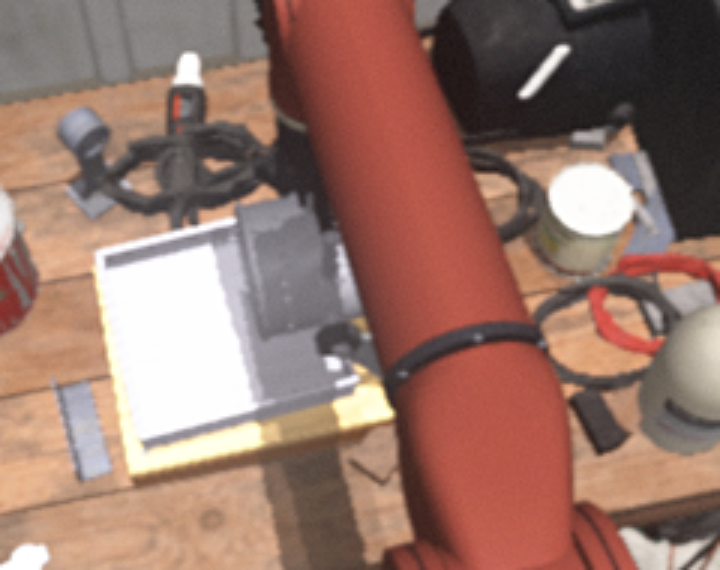

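Emit:
jog_arm(
  deltas=[
    [0,-9.8,0,0,0,0.035],
    [0.7,-19.6,0,0,0,0.07],
    [2.5,-29.1,0,0,0,0.105],
    [5,-38.5,0,0,0,0.14],
    [8.5,-47.6,0,0,0,0.175],
    [13.1,-56.3,0,0,0,0.209],
    [18.4,-64.7,0,0,0,0.244],
    [24.4,-72.6,0,0,0,0.279],
    [31,-79.9,0,0,0,0.314],
    [38,-86.7,0,0,0,0.349],
    [38,-86.7,0,0,0,0.349],
    [38,-86.7,0,0,0,0.349],
  ],
)

```text
time: 8.85
tool_pos: [519.8, 52.2, 294.6]
orientation: [0.701, -0.117, -0.691, 0.132]
ft_force: [6.5, 2.1, 3.9]
grip_width: 0.149
```

```bash
cat > look.py <<'E'
from h import *
import sys
k=sys.argv[1];a=float(sys.argv[2])
s=r.get_state();R0=R.from_quat(s["orientation"]);print(s["time"],np.round(s["q"],2),np.round(s["ft_force"],1),np.round(s["moment"],2),s["grip_width"])
p,Rt=pose(a,lean(a),3.4,-1);print(p,s["tool_pos"],np.round(rel(s["tool_pos"],R0,p,Rt),3))
out=[]
for n in ["scene","side"]:
    p,d=r.capture(n);np.save(n+k+".npy",d);cv2.imwrite(f"pics/{n}{k}f.png",p[:,:,::-1]);out.append(cv2.resize(p[165:295,190:330,::-1],None,fx=2.8,fy=2.8,interpolation=cv2.INTER_CUBIC))
    W=cloud(n,d)
    for t in ["long_pipe_mid","hex_bolt_mid","flat_bar_mid"]:
        for q in r.silhouettes(n,t)[:2]:
            P=W[q["region"]];P=P[~np.isnan(P[:,0])];print(n,t,round(q["confidence"],2),np.round(q["box"]),np.round(np.median(P,0)))
cv2.imwrite(f"pics/both{k}.png",np.hstack(out))
E
python3 look.py 6 2.4
```

```text
8.85 [ 0.07  0.13 -0.53  1.64  0.39  1.54 -2.06] [6.5 2.1 3.9] [ 0.38 -1.22  0.39] 0.14919172188257776
[517.63031425  50.9946479  291.15100859] [519.80285657  52.16354917 294.57813904] [ 3.581 -0.131  2.233 -0.006 -0.008 -0.005]
side long_pipe_mid 0.69 [285. 221.  35.  56.] [479.  17. 237.]
side long_pipe_mid 0.68 [291. 254.  21.  15.] [484.  15.  97.]
side flat_bar_mid 0.68 [273. 247.  16.  14.] [527.  54.  73.]
```

View pics/both6.png

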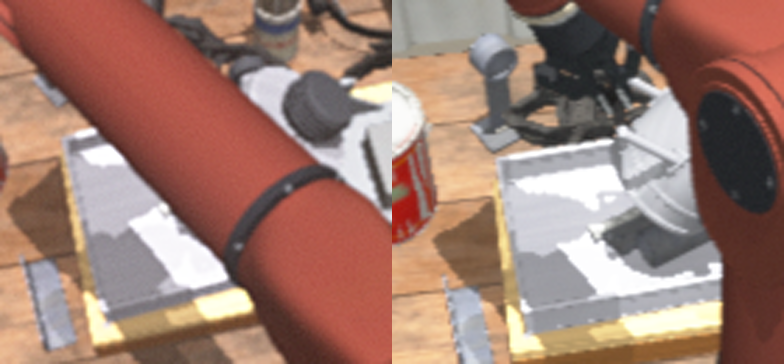

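Run:
```python
from h import *
a=cv2.imread("pics/side6f.png")[205:290,225:325];b=cv2.resize(a,None,fx=7,fy=7,interpolation=cv2.INTER_CUBIC);cv2.imwrite("pics/s6z.png",b)
p,d=r.capture("wrist");cv2.imwrite("pics/wrist6.png",p[:,:,::-1])
```

```text
(no output)
```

View pics/s6z.png

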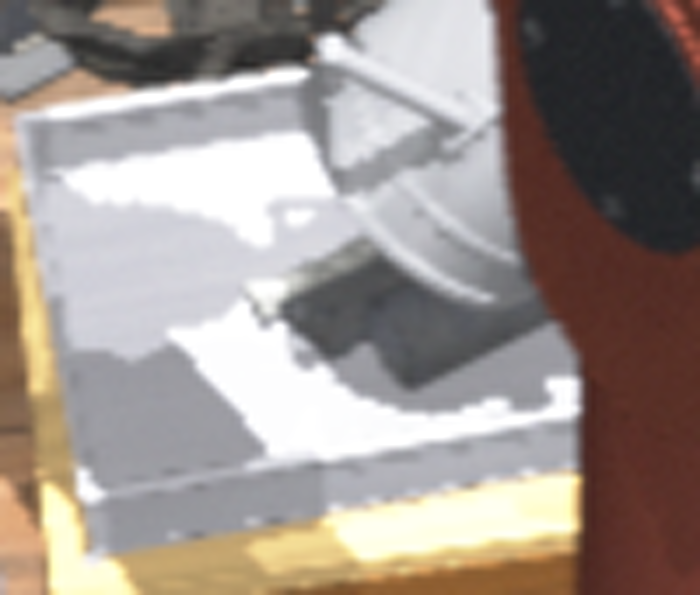

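View pics/wrist6.png

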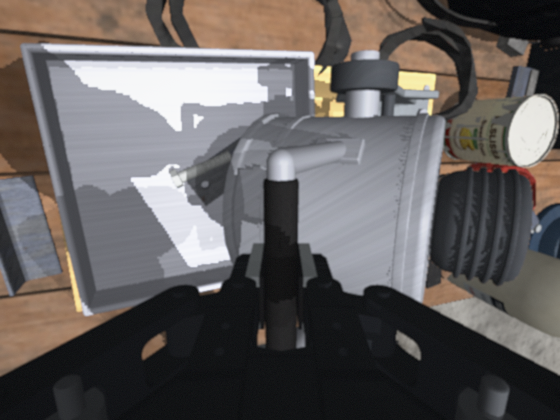

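Run:
```python
from h import *
W=cloud("side",np.load("side6.npy"))
p=cv2.imread("pics/side6f.png")
for v in range(228,264,3):
    print(v,[(u,*np.round(W[v,u]).astype(int).tolist(),int(p[v,u].mean())) for u in range(262,306,5)])
```

```text
228 [(262, 636, 78, 58, 255), (267, 631, 60, 61, 255), (272, 494, 55, 212, 175), (277, 481, 41, 223, 163), (282, 475, 26, 227, 162), (287, 470, 11, 231, 187), (292, 462, -4, 236, 203), (297, 75, 46, 674, 99), (302, 63, 39, 686, 54)]
231 [(262, 615, 80, 66, 255), (267, 611, 63, 68, 255), (272, 485, 57, 208, 204), (277, 476, 42, 216, 159), (282, 471, 27, 218, 209), (287, 463, 12, 225, 192), (292, 458, -3, 227, 199), (297, 76, 46, 665, 111), (302, 63, 39, 678, 54)]
234 [(262, 603, 81, 64, 252), (267, 605, 64, 58, 222), (272, 599, 46, 62, 214), (277, 472, 42, 206, 230), (282, 467, 27, 209, 199), (287, 457, 13, 217, 216), (292, 453, -2, 219, 184), (297, 75, 46, 656, 138), (302, 59, 39, 674, 55)]
237 [(262, 590, 83, 63, 255), (267, 586, 66, 64, 231), (272, 585, 48, 62, 214), (277, 464, 44, 201, 208), (282, 462, 28, 200, 193), (287, 454, 13, 206, 173), (292, 452, -2, 207, 176), (297, 450, -18, 205, 151), (302, 59, 39, 665, 58)]
240 [(262, 582, 84, 56, 232), (267, 571, 67, 66, 218), (272, 569, 50, 65, 208), (277, 553, 34, 81, 150), (282, 454, 29, 195, 216), (287, 451, 14, 195, 176), (292, 44
[... 1090 characters left out ...]
174), (272, 502, 59, 66, 86), (277, 502, 42, 64, 158), (282, 493, 26, 71, 89), (287, 469, 12, 98, 86), (292, 471, -5, 93, 85), (297, 491, -25, 65, 154), (302, 489, -42, 64, 156)]
258 [(262, 495, 93, 66, 253), (267, 492, 77, 66, 252), (272, 491, 60, 64, 223), (277, 487, 44, 67, 156), (282, 485, 27, 65, 82), (287, 469, 12, 83, 87), (292, 481, -6, 64, 152), (297, 478, -23, 65, 156), (302, 477, -40, 62, 158)]
261 [(262, 484, 95, 63, 253), (267, 481, 78, 64, 253), (272, 475, 62, 68, 253), (277, 478, 45, 62, 177), (282, 478, 28, 58, 151), (287, 470, 12, 65, 154), (292, 471, -5, 60, 153), (297, 466, -21, 64, 163), (302, 465, -38, 62, 156)]<stdin>:5: RuntimeWarning: invalid value encountered in cast
```

Run:
```python
from h import *
p,d=r.capture("wrist");W=cloud("wrist",d)
for t in ["long_pipe_mid","hex_bolt_mid","flat_bar_mid"]:
    for q in r.silhouettes("wrist",t)[:2]:
        P=W[q["region"]];P=P[~np.isnan(P[:,0])];print(t,round(q["confidence"],2),np.round(q["box"]),np.round(np.percentile(P,[5,50,95],axis=0)).tolist())
cv2.imwrite("pics/w6z.png",cv2.resize(p[100:260,20:290,::-1],None,fx=2.9,fy=2.9,interpolation=cv2.INTER_CUBIC))
s=r.get_state();print(s["time"],s["tool_pos"],s["ft_force"])
```

```text
flat_bar_mid 0.65 [215. 172.  50.  65.] [[502.0, 30.0, 71.0], [522.0, 52.0, 72.0], [559.0, 72.0, 73.0]]
9.5 [519.81805312  52.1785902  294.6230504 ] [5.97075718 2.74715994 2.96316191]
```

View pics/w6z.png

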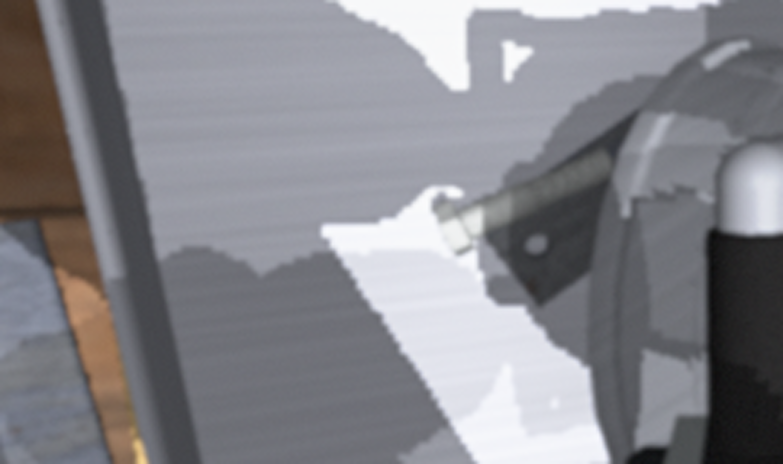

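```bash
cat >> h.py <<'E'
def off(a): return 3*np.clip((a-.5)/.9,0,1)
def arc2(a0,a1,n,B=3.4):
    p0,R0=pose(a0,lean(a0),B+off(a0),-1)
    for a in np.linspace(a0,a1,n+1)[1:]:
        p,Rt=pose(a,lean(a),B+off(a),-1);q=rel(p0,R0,p,Rt); print([float(v) for v in np.r_[np.round(q[:2],1),0,0,0,np.round(q[5],3)]],end=", ")
    print()
E
python3 -c "
from h import *
arc2(2.4,1.6,10);arc2(1.6,.8,10);arc2(.8,.4,6);arc2(.4,0,8)"
```

```text
[-4.4, 9.0, 0.0, 0.0, 0.0, -0.035], [-8.1, 18.3, 0.0, 0.0, 0.0, -0.07], [-11.0, 27.8, 0.0, 0.0, 0.0, -0.105], [-13.2, 37.6, 0.0, 0.0, 0.0, -0.14], [-14.5, 47.5, 0.0, 0.0, 0.0, -0.175], [-15.0, 57.4, 0.0, 0.0, 0.0, -0.209], [-14.7, 67.4, 0.0, 0.0, 0.0, -0.244], [-13.5, 77.3, 0.0, 0.0, 0.0, -0.279], [-11.6, 87.0, 0.0, 0.0, 0.0, -0.314], [-8.9, 96.6, 0.0, 0.0, 0.0, -0.349], 
[0.1, 10.0, 0.0, 0.0, 0.0, -0.035], [1.0, 19.9, 0.0, 0.0, 0.0, -0.07], [2.9, 29.7, 0.0, 0.0, 0.0, -0.105], [5.7, 39.3, 0.0, 0.0, 0.0, -0.14], [9.2, 48.6, 0.0, 0.0, 0.0, -0.175], [13.6, 57.6, 0.0, 0.0, 0.0, -0.209], [18.6, 66.3, 0.0, 0.0, 0.0, -0.244], [24.4, 74.5, 0.0, 0.0, 0.0, -0.279], [30.8, 82.2, 0.0, 0.0, 0.0, -0.314], [37.8, 89.4, 0.0, 0.0, 0.0, -0.349], 
[4.0, 7.4, 0.0, 0.0, 0.0, -0.029], [8.5, 14.4, 0.0, 0.0, 0.0, -0.058], [13.5, 21.2, 0.0, 0.0, 0.0, -0.087], [19.0, 27.6, 0.0, 0.0, 0.0, -0.116], [24.8, 33.6, 0.0, 0.0, 0.0, -0.145], [30.8, 39.3, 0.0, 0.0, 0.0, -0.175], 
[4.0, 4.7, 0.0, 0.0, 0.0, -0.022], [8.3, 9.3, 0.0, 0.0, 0.0, -0.044], [12.8, 13.6, 0.0, 0.0, 0.0, -0.065], [17.6, 17.7, 0.0, 0.0, 0.0, -0.087], [22.5, 21.5, 0.0, 0.0, 0.0, -0.109], [27.7, 25.1, 0.0, 0.0, 0.0, -0.131], [33.0, 28.4, 0.0, 0.0, 0.0, -0.153], [38.5, 31.5, 0.0, 0.0, 0.0, -0.175],
```

Emit:
jog_arm(
  deltas=[
    [-4.4,9.0,0,0,0,-0.035],
    [-8.1,18.3,0,0,0,-0.07],
    [-11,27.8,0,0,0,-0.105],
    [-13.2,37.6,0,0,0,-0.14],
    [-14.5,47.5,0,0,0,-0.175],
    [-15,57.4,0,0,0,-0.209],
    [-14.7,67.4,0,0,0,-0.244],
    [-13.5,77.3,0,0,0,-0.279],
    [-11.6,87,0,0,0,-0.314],
    [-8.9,96.6,0,0,0,-0.349],
  ],
)

```text
time: 10.75
tool_pos: [521.4, -33.3, 337.7]
orientation: [0.711, 0.008, -0.703, 0.01]
ft_force: [0.8, 6.9, 7.2]
grip_width: 0.154
```

Emit:
jog_arm(
  deltas=[
    [0.1,10,0,0,0,-0.035],
    [1,19.9,0,0,0,-0.07],
    [2.9,29.7,0,0,0,-0.105],
    [5.7,39.3,0,0,0,-0.14],
    [9.2,48.6,0,0,0,-0.175],
    [13.6,57.6,0,0,0,-0.209],
    [18.6,66.3,0,0,0,-0.244],
    [24.4,74.5,0,0,0,-0.279],
    [30.8,82.2,0,0,0,-0.314],
    [37.8,89.4,0,0,0,-0.349],
  ],
)

```text
time: 12.0
tool_pos: [523.0, -124.8, 299.5]
orientation: [0.698, 0.13, -0.695, -0.113]
ft_force: [-0.9, 3.4, 8.1]
grip_width: 0.152
```

```bash
python3 look.py 7 0.8
```

```text
12.0 [ 0.55  0.18 -0.21  1.56 -0.29  1.52 -1.18] [-0.9  3.4  8.1] [ 1.38  0.22 -0.04] 0.152290469990069
[ 522.23122774 -124.70714961  296.59708693] [ 523.00443459 -124.77901567  299.46035156] [ 2.719  0.883  0.793  0.    -0.008 -0.004]
scene long_pipe_mid 0.55 [274. 246.  21.  18.] [474.   3. 109.]
scene hex_bolt_mid 0.58 [250. 238.   9.   3.] [534.  79.  86.]
side hex_bolt_mid 0.47 [277. 245.   7.   4.] [547.  49.  83.]
side flat_bar_mid 0.72 [278. 245.  26.  23.] [531.  34.  73.]
side flat_bar_mid 0.44 [295. 212.  59.  57.] [514. -24. 246.]
```

View pics/both7.png

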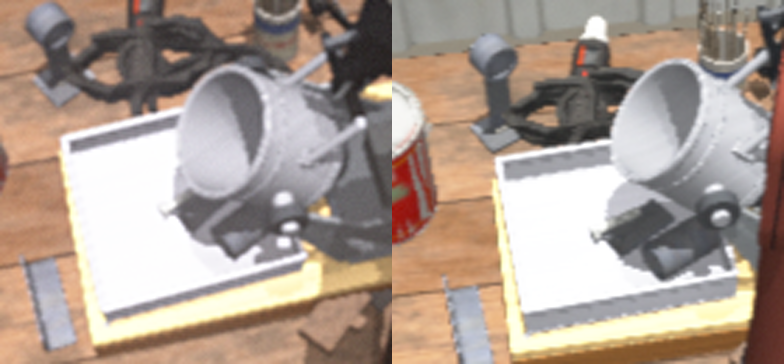

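Run:
```python
from h import *
for n in ["scene","side"]:
    W=cloud(n,np.load(n+"7.npy")).reshape(-1,3)
    m=(W[:,2]>103)&(W[:,2]<116)&(W[:,0]>440)&(W[:,0]<520)&(W[:,1]>-45)&(W[:,1]<60);P=W[m]
    print(n,len(P));print(np.round(P[np.argsort(P[:,1])][::max(1,len(P)//25)]).astype(int).tolist())
```

```text
scene 178
[[492, -39, 112], [485, -26, 116], [484, -23, 110], [472, -20, 105], [476, -18, 106], [481, -15, 113], [486, -13, 112], [495, -11, 109], [468, -9, 103], [459, -7, 107], [483, -5, 114], [489, -3, 111], [496, -1, 112], [470, 1, 112], [493, 3, 111], [482, 5, 112], [471, 8, 112], [492, 10, 109], [482, 12, 114], [457, 14, 105], [480, 16, 114], [488, 18, 112], [459, 20, 111], [480, 23, 115], [466, 26, 116], [477, 31, 110]]
side 189
[[488, -44, 106], [489, -38, 112], [486, -34, 106], [494, -32, 107], [498, -29, 108], [481, -26, 108], [504, -24, 112], [490, -21, 114], [473, -19, 108], [477, -16, 110], [475, -12, 113], [466, -11, 103], [470, -8, 109], [499, -6, 106], [457, -3, 105], [490, -1, 107], [469, 2, 113], [472, 5, 115], [459, 7, 105], [465, 9, 108], [473, 11, 109], [455, 14, 106], [462, 16, 112], [451, 18, 106], [452, 21, 106], [480, 24, 108], [471, 28, 110]]
```

Emit:
jog_arm(
  deltas=[
    [4,7.4,0,0,0,-0.029],
    [8.5,14.4,0,0,0,-0.058],
    [13.5,21.2,0,0,0,-0.087],
    [19,27.6,0,0,0,-0.116],
    [24.8,33.6,0,0,0,-0.145],
    [30.8,39.3,0,0,0,-0.175],
  ],
)

```text
time: 13.15
tool_pos: [523.5, -151.8, 256.8]
orientation: [-0.683, -0.19, 0.683, 0.173]
ft_force: [-1.0, 7.2, 5.6]
grip_width: 0.151
```

Emit:
jog_arm(
  deltas=[
    [4,4.7,0,0,0,-0.022],
    [8.3,9.3,0,0,0,-0.044],
    [12.8,13.6,0,0,0,-0.065],
    [17.6,17.7,0,0,0,-0.087],
    [22.5,21.5,0,0,0,-0.109],
    [27.7,25.1,0,0,0,-0.131],
    [33,28.4,0,0,0,-0.153],
  ],
)

```text
time: 14.02
tool_pos: [523.6, -159.6, 214.1]
orientation: [-0.666, -0.242, 0.669, 0.225]
ft_force: [-1.8, -7.5, 5.4]
grip_width: 0.155
```

```bash
python3 look.py 8 0.05
```

```text
14.025 [ 0.7   0.41 -0.18  1.56 -0.49  1.56 -0.92] [-1.8 -7.5  5.4] [-0.68  0.5   0.32] 0.15544288322367505
[ 523.14314806 -159.53198162  212.33109407] [ 523.62400426 -159.55046598  214.13435381] [ 1.427  1.099  0.49   0.002 -0.005 -0.003]
scene long_pipe_mid 0.6 [271. 249.  30.  22.] [469.  20. 108.]
scene long_pipe_mid 0.28 [206. 274.  21.  30.] [463. 253.   7.]
scene hex_bolt_mid 0.58 [262. 237.  19.  18.] [529.  44.  75.]
scene hex_bolt_mid 0.43 [158. 298.  26.  28.] [389. 413.  83.]
scene flat_bar_mid 0.57 [260. 240.  14.  10.] [527.  47.  74.]
side long_pipe_mid 0.83 [286. 255.  28.  24.] [469.  15. 106.]
side flat_bar_mid 0.79 [278. 246.  23.  19.] [531.  40.  73.]
```

View pics/both8.png

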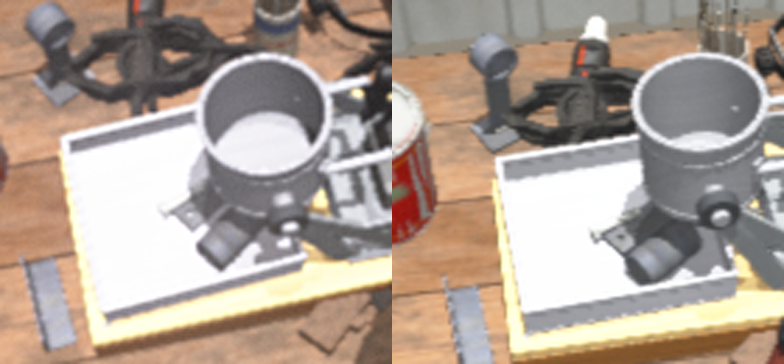

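Emit:
jog_arm(
  deltas=[
    [2.3,1.9,0,0,0,-0.007],
    [4.6,3.9,0,0,0,-0.015],
    [6.9,5.8,0,0,0,-0.02],
    [9.2,7.7,0,0,0,-0.02],
    [9.2,7.7,0,0,0,-0.02],
  ],
)

```text
time: 15.05
tool_pos: [523.9, -159.5, 205.7]
orientation: [-0.664, -0.25, 0.665, 0.231]
ft_force: [-13.4, 1.2, 39.1]
grip_width: 0.15
```

Emit:
jog_arm(
  deltas=[
    [-2,-1.6,0,0,0,0],
    [-2,-1.6,0,0,0,0],
  ],
)

```text
time: 15.3
tool_pos: [523.8, -159.5, 205.9]
orientation: [-0.664, -0.25, 0.666, 0.231]
ft_force: [-7.6, 3.4, 22.8]
grip_width: 0.149
```

Emit:
jog_arm(
  deltas=[
    [0,0,0,0,0,0],
    [0,0,0,0,0,0],
    [0,0,0,0,0,0],
    [0,0,0,0,0,0],
    [0,0,0,0,0,0],
    [0,0,0,0,0,0],
  ],
  grip=1,
)

```text
time: 16.05
tool_pos: [523.9, -161.1, 202.4]
orientation: [-0.664, -0.248, 0.666, 0.232]
ft_force: [-0.1, 0.8, 0.2]
grip_width: 1.001
```

Run:
```python
from h import *
s=r.get_state();print(s["time"],s["tool_pos"],s["ft_force"],s["grip_width"])
p,d=r.capture("wrist");cv2.imwrite(f"pics/wrist9.png",p[:,:,::-1])
```

```text
16.05 [ 523.89247674 -161.10440553  202.39208071] [-0.05328444  0.82999313  0.20595257] 1.0008289792197402
```

View pics/wrist9.png

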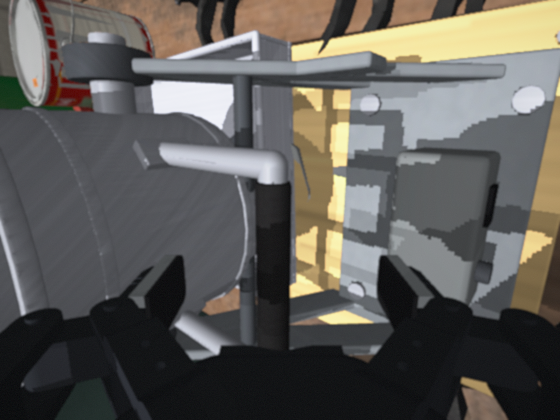

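Fingers are open and clear of the bar (columns 257–290). I back out along the fingers.

Emit:
jog_arm(
  deltas=[
    [-20,0,0,0,0,0],
    [-50,0,0,0,0,0],
    [-90,0,0,0,0,0],
    [-130,0,0,0,0,0],
    [-170,0,0,0,0,0],
    [-200,0,0,0,0,0],
    [-200,0,0,0,0,0],
  ],
)

```text
time: 16.98
tool_pos: [526.2, -290.3, 357.4]
orientation: [-0.665, -0.247, 0.666, 0.231]
ft_force: [0.5, 0.9, -0.2]
grip_width: 0.999
```

```bash
python3 look.py 9 0
python3 - <<'E'
from h import *
p,d=r.capture("wrist");cv2.imwrite("pics/wrist10.png",p[:,:,::-1]);W=cloud("wrist",d)
P=W[100:250,110:280].reshape(-1,3);P=P[(P[:,2]>280)&(P[:,2]<306)&(abs(P[:,1]+40)<90)]
c,*_=np.linalg.lstsq(np.c_[P[:,:2]-[520,-40],np.ones(len(P))],P[:,2],rcond=None);print("rim plane slopes",c,len(P))
W0=np.load("wristW1.npy")
P=W0[100:250,110:280].reshape(-1,3);P=P[(P[:,2]>280)&(P[:,2]<306)&(abs(P[:,1]+40)<90)]
c,*_=np.linalg.lstsq(np.c_[P[:,:2]-[520,-40],np.ones(len(P))],P[:,2],rcond=None);print("before",c,len(P))
E
```

```text
16.975 [ 0.79  0.52 -0.12  1.11 -0.49  1.94 -0.95] [ 0.5  0.9 -0.2] [-0.7   0.03  0.01] 0.9989023894792484
[ 523.14051428 -159.4314017   206.04970669] [ 526.1924053  -290.2839448   357.44645636] [ 2.00074e+02 -4.62000e+00  1.31600e+00 -0.00000e+00 -8.00000e-03
 -8.00000e-03]
scene long_pipe_mid 0.67 [283. 238. 142. 109.] [474. -85. 106.]
scene long_pipe_mid 0.6 [270. 249.  24.  21.] [469.  21. 108.]
scene hex_bolt_mid 0.49 [270. 248.  26.  21.] [470.  21. 108.]
scene hex_bolt_mid 0.45 [254. 236.  19.  12.] [542.  66.  85.]
scene flat_bar_mid 0.56 [260. 239.  18.  17.] [528.  45.  74.]
side long_pipe_mid 0.59 [286. 256.  30.  25.] [468.  18. 105.]
side long_pipe_mid 0.48 [291. 240. 131. 118.] [461. -61. 124.]
side hex_bolt_mid 0.64 [307. 175.  14.  23.] [ 801. -122.  122.]
side hex_bolt_mid 0.57 [270. 247.  19.  13.] [540.  66.  82.]
side flat_bar_mid 0.52 [277. 247.  23.  20.] [530.  40.  73.]
rim plane slopes [ 4.07824722e-03 -9.65446766e-03  2.89054551e+02] 3789
before [ 7.24998904e-04 -8.17345908e-03  2.87476095e+02] 3260
```

View pics/both9.png

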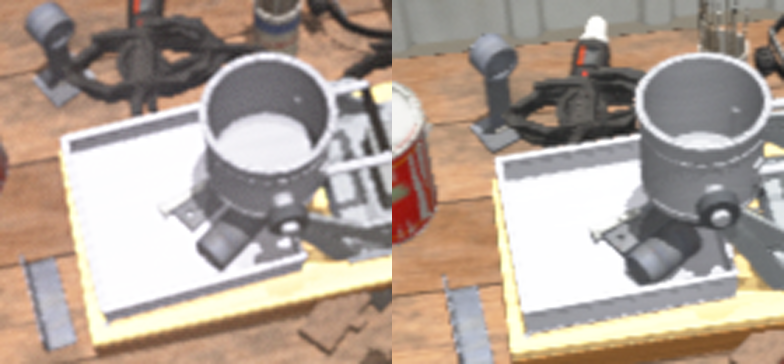

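View pics/wrist10.png

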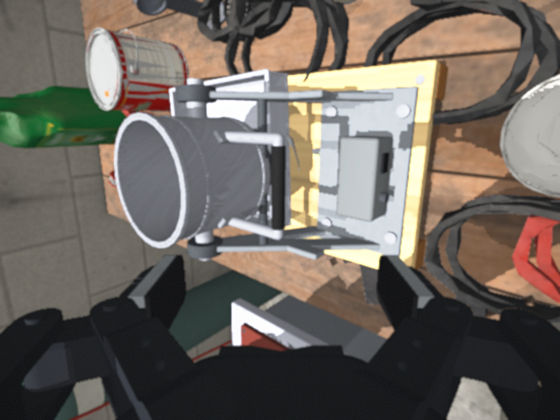

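```bash
python3 -c "
from station import r
r.finish_job();print(r.get_state()['time'])"
```

```text
the job is handed in; nothing more can be done
the job is handed in; nothing more can be done
```

I took the drum by its bar handle and tipped it to about 2.4 rad, and all three pieces dropped into the tray without any jogging. I then swung it back against its stop, let go and backed the gripper 200 mm clear. I handed the job in at about 17.5 s of the 54 s allowed.

**Drum:** In the last wrist picture the rim's slope in the pouring direction matches its starting value to about 0.0015 rad (limit 0.035), so the drum is upright. It looks empty.

**Pieces:** All three lie inside the tray walls:

| Piece | World position of visible surface (mm) |
|---|---|
| Pipe | about (469, 20), top near z 108 |
| Flat bar | about (529, 43), z 73 |
| Bolt, resting on the bar | about (541, 66), z 83 |

**Forces:** The highest wrist force reported was about 41 N, when pressing the drum onto its stop. After release it was about 1 N.

**Small deviations:**
- As the drum came back, its motor probably brushed the pipe. The pipe moved about 15 mm but stayed in the tray.
- The detectors also gave some false hits: the whole tumbler as "pipe", and the welding-rod can and, earlier, the jar as "bolt". I settled these from the pictures.
- I checked the tin, jar, can and angle iron only by eye. Those in the last pictures stood where they had been, but I did not measure them again.

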